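# Tune the antenna tuner to the marked line

### The job

On the grey antenna tuner, turn the big black dial by pushing its orange finger post with the fingers, without pinching the post, until the dial's white index line lines up with the scale line marked by the red stud. Only then press the green button fully down and let go, leaving the dial where it is. Leave the loose things around it where they stand.

Things in the scene. Friction and masses are not known exactly. Their poses are not given: they have to be found in the camera images.
- tuner: low grey antenna tuner, panel up, fixed, 230 x 300 x 62 mm (x, y, z); origin: centre of its underside; x away from the robot at yaw 0. Dial axis at (0, 42) mm in its frame, button at (-62, -98). Black scale lines every 10 degrees round the dial; those 50 and 100 degrees to either side of its +x are heavy and end in a coloured stud each; which colour is where differs from run to run
- dial (a joint): angle of the round black tuning dial (128 mm across, 14 mm thick, face 77 mm above the table) on its upright axis, rad; grows counterclockwise seen from above; 0 when its white index line points along the tuner's +x; starts within 0.38 of 0; stops at -2.5 and 2.5. It stays where it is left (friction 0.06 N m, so 1.3 N at the post), with no spring and no detents.
- dial_center (a point): point on the dial's axis at the level of its flat face (77 mm above the table); turns with the dial: x along the white index line from axis to rim, y 90 degrees counterclockwise from it, z up
- index_tip (a point): outer end of the dial's white index line, on the rim, 64 mm from the axis
- post_mid (a point): centre of the orange finger post that stands on the dial's face opposite the index line, 45 mm from the axis: 24 mm along the radius, 16 mm across, 30 mm tall (a metal core between two orange side plates, the core 2 mm taller); pushing its +y plate, dial_c2, (+y of dial_center) turns the dial clockwise, its -y plate, dial_c3, counterclockwise; this point is 15 mm above the dial's face
- set_button (a joint): travel of the green button: 0 up, 0.006 m fully down; spring, 5 N at the bottom; comes up by itself
- set_button_top (a point): centre of the top of the green push button (28 mm across) on the panel, pressed straight down
- stud_red_top (a point): centre of the top of the red stud, fixed, 14 mm across and 4 mm tall, 84 mm from the dial's axis: marks the target scale line
- stud_blue_top (a point): centre of the top of the blue stud, fixed, 14 mm across and 4 mm tall, 84 mm from the dial's axis: not the target
- stud_yellow_top (a point): centre of the top of the yellow stud, fixed, 14 mm across and 4 mm tall, 84 mm from the dial's axis: not the target
- stud_green_top (a point): centre of the top of the green stud, fixed, 14 mm across and 4 mm tall, 84 mm from the dial's axis: not the target
- adapter: brass coaxial adapter, 28 mm across, 40 mm tall, standing on the tuner's panel in the far right corner; loose, origin at the centre of its underside; to be left alone
- handset: black hand-held radio lying on its back, body 110 x 56 x 30 mm, stub aerial of 50 mm; loose, origin at the centre of its underside; to be left alone
- switch_box: small grey box with three short knobs, 85 x 60 x 57 mm; loose, origin at the centre of its underside; to be left alone
- screwdriver: screwdriver lying on the table; loose, origin halfway along; to be left alone
- lens_cap: black lens cap, 64 mm across, 12 mm thick, flat on the table; loose, origin at the centre of its underside; to be left alone
- spray_can: blue-banded can, 52 mm across, 120 mm tall; loose, origin at the centre of its underside; to be left alone
- battery: yellow battery pack, 70 x 40 x 28 mm; loose, origin at the centre of its underside; to be left alone

How it is judged:
By the outcome, as a careful person would: the job done as asked, in the order asked, and still so for the second after the job is handed in, with the robot touching nothing.
It also fails if it takes over 48 s, if anything falls off the work surface, if the arm or the gripper's body presses on something with over 40 N, if the wrist force passes 120 N, or if a joint passes its speed limit or range.

### The arm

A 7-joint arm with a two-finger parallel gripper is mounted at the origin on the work surface. World frame = base frame: x ahead of the robot, y to its left, z up, the work surface at z = 0. Lengths are in mm, angles in rad, forces in N, time in s.
With the tool pointing down it reaches from about 400 to 750 mm from the base axis. Payload 19.5 kg.
Tool frame: the origin (TCP) lies midway between the tips of the shut fingers; the grasp point (between the pads) lies r.grip_depth behind it (r.grip_depth is the distance from the TCP to the grasp point, in mm); z points along the fingers, y is the direction in which the jaws open and shut (so a half turn about z gives the same grasp; the last joint's range is limited). The gripper opens to 85 mm and grips with 20 to 120 N. Pads are 22 mm wide; open, the fingers measure 114 mm over their backs; the gripper's body (76 mm by 85 mm) begins 54 mm behind the grasp point. The pads swing forward as they close: fully open they stand 13 mm farther back than shut.
Start: joints at [-1.344, 0.707, -0.028, 1.485, 0.022, 0.951, -0.075], TCP at [152.694, 554.328, 231.268] pointing down, gripper open.
Joint ranges: [-2.71, 2.71], [-0.32, 2.16], [-1.57, 1.52], [0, 2.45], [-1.46, 4.6], [0, 2.02], [-2.83, 2.83]. Speed limits (rad/s): [1.89, 1.89, 2.57, 2.57, 3.01, 3.01, 3.01].

### API

Orientations are given as a unit quaternion [w, x, y, z].
In Python, from workcell import sensors, capture, camera_model, workorder, r gives the robot as it stands. The module is installed in compiled form; this text tells all that it offers.
- The arm moves only by the tool move_arm, never from a script. Its arguments are lists of equal length, an entry for each row: "delta_rot": the turn, a rotation vector about the tool's x, y, z in rad, a list of three; "xyz": the shift along the tool's x, y, z in m, a list of three; "fingers": the opening in per cent of the stroke, from 0 (shut) to 100 (fully open). In form: {"delta_rot": [[ax, ay, az], ...], "xyz": [[x, y, z], ...], "fingers": [fingers, ...]}. A call has 1 to 5 rows; each row is the pose to reach, as a shift and turn from the pose commanded when the call began, along the tool's axes at that moment; what a row does not reach only later rows make up. A row lasts 1/10 s, in which the tool goes at most 50 mm and 8.59 degrees, less where a joint would pass 70% of its speed; a pose out of reach is approached as far as the arm can. A call with a gripper value outside its range is refused whole. The fingers move at their own pace and stop on an object; the grip force is fixed at half the most. Time passes only in rows, so rows that repeat a pose let the fingers close. It gives the time, the measured TCP pose, the force and the opening at its end, in the units of the state.
- sensors.state(): the state, without advancing time (a new reading comes with each control period).
- capture(name): name is "scene" or "top"; returns (picture, depth): 400x640x3 uint8, blue, green, red; 400x640 float32, mm along the optical axis (not along the pixel's ray), 0 where there is no reading.
- camera_model(name): a dict with "vfov" (degrees; the focal length in pixels is half the picture's height over the tangent of half this angle, whatever the lens; pixels are square), "cx", "cy" (the principal point, pixels), "k1" (the pictures are not rectified: a ray, as slopes to the right and down, at radius r is drawn at 1 + k1 r^2 times it, then the intrinsics apply), "world_from_camera" (4x4, takes a point from camera to world coordinates). Camera axes: x right, y down, z forward; pixel columns grow to the right and rows downward; lengths in mm; the calibration is good to about 2 mm. A picture is of the moment at which its call begins. camera_model takes no time and is no camera call.
- workorder.job_done(): hands the job in, once; it reports no verdict.
The state is a dict: "t": time; "joints": joint angles; "qd": joint speeds; "effort": joint torques, N m; "position": TCP position; "tool_rot": TCP orientation; "ft_force": force on the tool from outside, world axes, zero at the start; "moment": the same for the moment, N m; "width": finger opening in mm.
Only numpy, scipy, OpenCV 4.12 (cv2) and the standard library are available. Lean on these libraries where they do the work, as an engineer would, in place of code of your own. Each camera call takes 0.05 s, during which the arm holds its last target. There are 200 camera calls.

## Working session

There is one attempt and no reset: what is moved stays moved. The work goes in short steps, Python scripts to look and compute and a tool call to move; the robot and the scene stay as the last step left them, time stands still between calls to the robot, and variables do not carry over. Pictures are saved under pics/ and viewed, about 8 in all and at most 12, crops included, and the job is handed in when it is done.

Besides the shell and the picture viewer there is one more tool, called after "Emit:" in YAML: its name, and indented under it one key for each argument. move_arm: Moves the arm, as the interface text tells. Its arguments: {"type":"object","properties":{"delta_rot":{"type":"array"},"xyz":{"type":"array"},"fingers":{"type":"array"}},"required":["delta_rot","xyz","fingers"]}

```bash
mkdir -p pics; cat > h.py <<'E'
import numpy as np, cv2
from workcell import sensors, capture, camera_model, workorder, r
def K(n):
    m=camera_model(n); f=200/np.tan(np.radians(m['vfov'])/2); return m,f
def ray(n,u,v):
    m,f=K(n); d=np.array([(u-m['cx'])/f,(v-m['cy'])/f]); s=d.copy()
    for _ in range(20): s=d/(1+m['k1']*(s@s))
    return np.array([s[0],s[1],1.])
def atz(n,u,v,z):
    T=np.array(camera_model(n)['world_from_camera']); d=T[:3,:3]@ray(n,u,v); o=T[:3,3]
    return o+d*(z-o[2])/d[2]
def atd(n,u,v,dep):
    T=np.array(camera_model(n)['world_from_camera']); k=dep[int(round(v)),int(round(u))]
    return T[:3,:3]@(ray(n,u,v)*k)+T[:3,3]
def proj(n,p):
    m,f=K(n); q=np.linalg.inv(np.array(m['world_from_camera']))@np.r_[p,1]; s=q[:2]/q[2]
    s=s*(1+m['k1']*(s@s)); return s*f+[m['cx'],m['cy']]
E
python3 - <<'E'
from h import *
for n in('scene','top'):
    p,d=capture(n); cv2.imwrite(f'pics/{n}0.png',p); np.save(f'{n}0.npy',d); print(camera_model(n))
print(sensors.state(), r.grip_depth)
E
```

```text
{'vfov': 51.5824800761803, 'cx': 323.66632510800656, 'cy': 198.10157732926504, 'k1': 0.0011521863802657873, 'world_from_camera': array([[ 4.40749145e-02,  6.07479674e-01, -7.93111497e-01,
         1.25188177e+03],
       [ 9.99002931e-01, -2.11503848e-02,  3.93167166e-02,
         6.03261728e+00],
       [ 7.10949281e-03, -7.94053592e-01, -6.07806177e-01,
         5.97781103e+02],
       [ 0.00000000e+00,  0.00000000e+00,  0.00000000e+00,
         1.00000000e+00]])}
{'vfov': 54.333082224439885, 'cx': 322.73505604946314, 'cy': 203.31519195995972, 'k1': 0.002518615143368937, 'world_from_camera': array([[-2.82030460e-02, -9.95674104e-01,  8.85305931e-02,
         4.77208622e+02],
       [-9.99601717e-01,  2.80038427e-02, -3.49158633e-03,
         4.68386845e+00],
       [ 9.97285287e-04, -8.85938063e-02, -9.96067339e-01,
         9.07214164e+02],
       [ 0.00000000e+00,  0.00000000e+00,  0.00000000e+00,
         1.00000000e+00]])}
{'t': 0.1, 'joints': array([-1.3436697 ,  0.70698674, -0.02762363,  1.48493248,  0.02200405,
        0.95092776, -0.0754768 ]), 'qd': array([ 0.00011344, -0.00189287, -0.00025707, -0.00147895,  0.00202719,
        0.00083586,  0.00016926]), 'effort': array([ 2.09975275e-03, -8.84302640e+01,  1.23691399e+00, -2.36458772e+01,
        1.70940394e-02,  4.95412387e-03, -3.88503804e-05]), 'position': array([152.65585961, 554.12360602, 230.90983677]), 'tool_rot': array([-4.98739920e-05,  1.33994298e-01,  9.90981989e-01, -4.73264745e-04]), 'ft_force': array([-0.88731102,  0.51749057,  0.11248509]), 'moment': array([ 0.03289284,  0.02240396, -0.01360882]), 'width': 85.88773898596531} 18.700000000000003
```

View pics/top0.png

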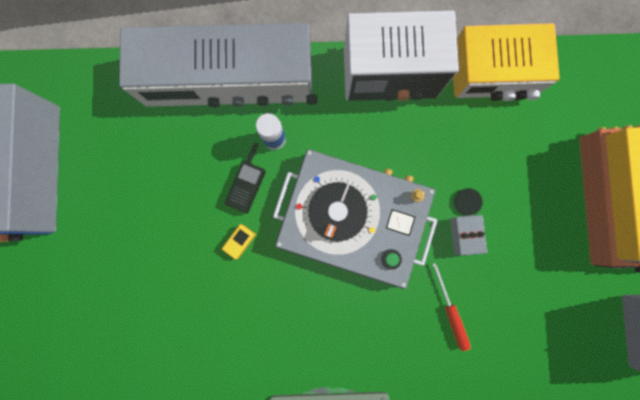

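View pics/scene0.png

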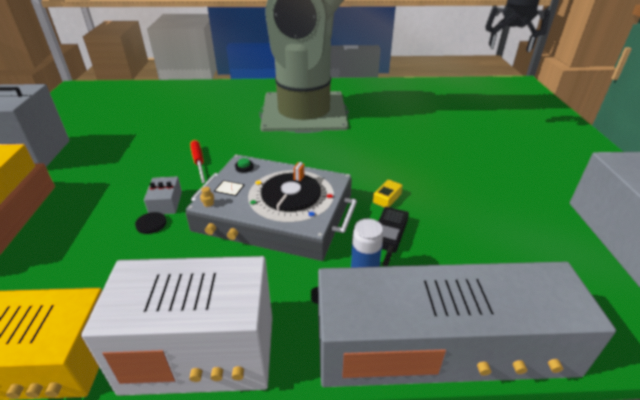

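The top view shows the tuner near (355,218). The dial hub is at (338,211), the index points up-right to about (348,183), and the post is near (330,231). The red stud is on the left at (299,206) and the button at (391,259). Next is an enlarged crop.

```bash
python3 - <<'E'
from h import *
p=cv2.imread('pics/top0.png'); c=cv2.resize(p[145:290,270:445],None,fx=4.5,fy=4.5,interpolation=cv2.INTER_CUBIC)[:600,:800]
cv2.imwrite('pics/c1.png',c)
p=cv2.imread('pics/scene0.png'); c=cv2.resize(p[145:260,180:365],None,fx=4.3,fy=4.3,interpolation=cv2.INTER_CUBIC)[:600,:800]
cv2.imwrite('pics/c2.png',c)
E
```

```text
(no output)
```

View pics/c1.png

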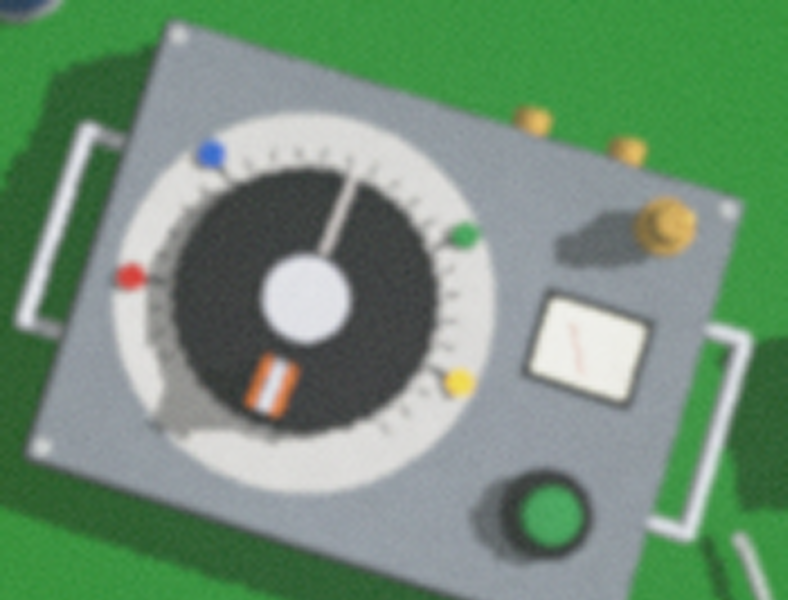

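View pics/c2.png

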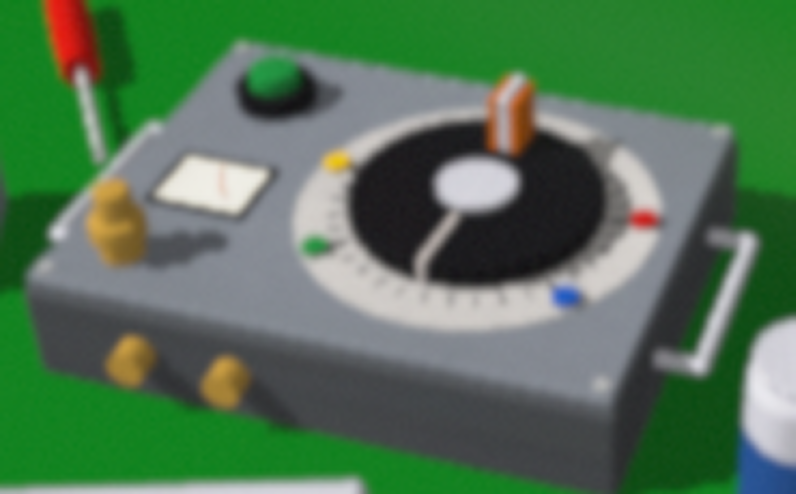

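The top crop shows red (131,277), blue (211,154), green (464,236) and yellow (459,383). The index tip is at (354,174), the post top at (272,386) and the button at (553,517). The scene crop agrees: red (644,219), post (518,80), button (275,73). Red sits at +100°, so I triangulate these.

```bash
python3 - <<'E'
from h import *
from scipy.optimize import least_squares
T={'red':(131,277),'blue':(211,154),'green':(464,236),'yellow':(459,383),'tip':(354,174),'post':(272,386),'btn':(553,517),'adapter':(671,222)}
S={'red':(644,219),'blue':(566,296),'green':(316,246),'yellow':(337,161),'tip':(420,278),'post':(513,80),'btn':(275,73),'adapter':(110,188)}
t=lambda c:((c[0]+.5)/4.5-.5+270,(c[1]+.5)/4.5-.5+145)
s=lambda c:((c[0]+.5)/4.3-.5+180,(c[1]+.5)/4.3-.5+145)
P={}
for k in T:
    a,b=t(T[k]),s(S[k])
    f=lambda x:np.r_[proj('top',x)-a,proj('scene',x)-b]
    q=least_squares(f,[500,0,70]); P[k]=q.x; print(k,q.x.round(1),'res',np.abs(q.fun).max().round(2))
ang=dict(red=100,blue=50,green=-50,yellow=-100)
for lab,Q in (('tri',P),('top',{k:atz('top',*t(T[k]),66) for k in ang}),('scene',{k:atz('scene',*s(S[k]),66) for k in ang})):
    g=lambda x:np.concatenate([Q[k][:2]-x[:2]-84*np.array([np.cos(x[2]+np.radians(ang[k])),np.sin(x[2]+np.radians(ang[k]))]) for k in ang])
    q=least_squares(g,[500,0,-.27]); c=q.x; print(lab,c.round(3),q.fun.round(1))
    R=np.array([[np.cos(c[2]),-np.sin(c[2])],[np.sin(c[2]),np.cos(c[2])]])
    print(' button',c[:2]+R@[-62,-140])
    if lab!='tri':
        tip=atz(lab,*(t(T['tip']) if lab=='top' else s(S['tip'])),77)[:2]-c[:2]
        print(' dial',np.arctan2(tip[1],tip[0])-c[2],np.hypot(*tip))
        po=atz(lab,*(t(T['post']) if lab=='top' else s(S['post'])),109)[:2]-c[:2]
        print(' post',po+c[:2],np.arctan2(-po[1],-po[0])-c[2],np.hypot(*po))
d=np.load('top0.npy')
for k in('btn','post','red'): print(k,atd('top',*t(T[k]),d).round(1))
from scipy.spatial.transform import Rotation as Ro
st=sensors.state(); print(st['position'],Ro.from_quat(np.roll(st['tool_rot'],-1)).as_matrix().round(4))
E
```

```text
red [547.4  53.6  64.4] res 0.2
blue [606.1  13.5  64.5] res 0.16
green [ 562.8 -107.5   63.8] res 0.06
yellow [ 492.  -102.6   64.3] res 0.25
tip [594.  -55.3  67.5] res 0.14
post [492.1 -11.1 112.2] res 0.18
btn [ 427.8 -141.3   78.4] res 0.32
adapter [ 563.  -199.6  101. ] res 0.58
tri [ 5.33495e+02 -2.92030e+01 -3.40000e-01] [-0.  -0.1  0.2  0.1 -0.1  0.4 -0.1 -0.3]
 button [ 428.30036675 -140.45978395]
top [ 5.33339e+02 -2.87300e+01 -3.41000e-01] [-0.  -0.2  0.1 -0.  -0.1  0.3  0.  -0.1]
 button [ 428.05094181 -139.89816613]
 dial -0.06571608001175716 64.60047515214295
 post [492.20770693 -11.50223725] -0.05530258320382686 44.59354682602073
scene [ 5.35736e+02 -2.94470e+01 -3.37000e-01] [ 0.1 -0.4 -0.  -0.2  0.2  0.9 -0.3 -0.2]
 button [ 430.88853224 -141.03048137]
 dial -0.00580214486005054 74.35675996925599
 post [487.12900444 -10.79371403] -0.029031361962642444 52.06362752601665
btn [ 428.2 -141.    83.6]
post [492.2 -11.5 108.5]
red [547.4  54.   64.2]
[152.65585961 554.12360602 230.90983677] [[-9.641e-01  2.656e-01 -2.000e-04]
 [ 2.656e-01  9.641e-01 -9.000e-04]
 [-0.000e+00 -1.000e-03 -1.000e+00]]
```

```bash
cat > plan.py <<'E'
# plan rows in tool axes from the commanded pose (kept in cmd.npz) to world targets (x,y,z mm, yaw of tool x)
import sys, os, json
from h import *
from scipy.spatial.transform import Rotation as Ro
C=np.array([533.4,-29.0]); PSI=-0.341
st=sensors.state(); Rm=Ro.from_quat(np.roll(st['tool_rot'],-1)).as_matrix()
def load():
    if os.path.exists('cmd.npz'): z=np.load('cmd.npz'); return z['p'],z['R']
    return np.array([152.694,554.328,231.268]),Rm
def arc(th,gap,z,rad=45,half=19):
    f=PSI+th+np.pi; u=np.array([np.cos(f),np.sin(f)]); t=np.array([-u[1],u[0]])
    xy=C+rad*u-(half+gap)*t; return [*xy,z,np.arctan2(-t[1],-t[0])]
def plan(T):
    p,R=load(); print('t',st['t'],'meas-cmd',(st['position']-p).round(1),'yaw meas',np.arctan2(Rm[1,0],Rm[0,0]).round(4),'cmd',np.arctan2(R[1,0],R[0,0]).round(4))
    X=[];D=[]
    for x,y,z,a in T:
        Rt=np.array([[np.cos(a),np.sin(a),0],[np.sin(a),-np.cos(a),0],[0,0,-1]])
        D.append(Ro.from_matrix(R.T@Rt).as_rotvec().round(3).tolist()); X.append((R.T@(np.array([x,y,z])-p)/1000).round(4).tolist())
    print('world',np.round(T,2).tolist()); print(json.dumps({"delta_rot":D,"xyz":X}))
    np.savez('cmd.npz',p=p+R@(np.array(X[-1])*1000),R=R@Ro.from_rotvec(D[-1]).as_matrix())
E
python3 - <<'E'
from plan import *
a=arc(-.06,10,87); print(a)
y0=1.3; plan([[300,350,220,1.303+1.57-.3*0-.6],]*1)
plan([[a[0],a[1],160,a[3]]])
os.remove('cmd.npz')
plan([[153+(a[0]-153)*k/15,554+(a[1]-554)*k/15,215-k*3,2.873+(a[3]-2.873)*k/15] for k in range(1,6)])
E
```

```text
[np.float64(503.2896368609837), np.float64(15.264726720455073), 87, np.float64(1.1697963267948968)]
t 0.1 meas-cmd [-0.  -0.2 -0.4] yaw meas 2.8728 cmd 2.8728
world [[300.0, 350.0, 220.0, 2.27]]
{"delta_rot": [[-0.001, 0.0, 0.6]], "xyz": [[-0.1963, -0.1579, 0.0114]]}
t 0.1 meas-cmd [-147.4  204.2   10.9] yaw meas 2.8728 cmd 2.2728
world [[503.29, 15.26, 160.0, 1.17]]
{"delta_rot": [[0.0, 0.0, 1.103]], "xyz": [[-0.3868, -0.0609, 0.0601]]}
t 0.1 meas-cmd [-0.  -0.2 -0.4] yaw meas 2.8728 cmd 2.8728
world [[176.35, 518.08, 212.0, 2.76], [199.71, 482.17, 209.0, 2.65], [223.06, 446.25, 206.0, 2.53], [246.41, 410.34, 203.0, 2.42], [269.76, 374.42, 200.0, 2.31]]
{"delta_rot": [[-0.001, 0.0, 0.113], [-0.001, 0.0, 0.227], [-0.001, 0.0, 0.34], [-0.001, 0.0, 0.454], [-0.001, 0.0, 0.568]], "xyz": [[-0.0324, -0.0286, 0.0193], [-0.0645, -0.0571, 0.0223], [-0.0965, -0.0855, 0.0254], [-0.1286, -0.1139, 0.0284], [-0.1606, -0.1423, 0.0314]]}
```

Emit:
move_arm:
  delta_rot:
    - [0,0,0.113]
    - [0,0,0.227]
    - [0,0,0.34]
    - [0,0,0.454]
    - [-0.001,0,0.568]
  xyz:
    - [-0.0324,-0.0286,0.0193]
    - [-0.0645,-0.0571,0.0223]
    - [-0.0965,-0.0855,0.0254]
    - [-0.1286,-0.1139,0.0284]
    - [-0.1606,-0.1423,0.0314]
  fingers: [0,0,0,0,0]

```text
t: 0.6
position: [270.3, 372.9, 199.7]
tool_rot: [0.0, 0.408, 0.913, 0.0]
ft_force: [1.2, 0.5, -0.4]
width: 12.0
```

```bash
python3 - <<'E'
from plan import *
a=arc(-.06,10,87); print(st['joints'].round(3))
plan([[153+(a[0]-153)*k/15,554+(a[1]-554)*k/15,215-k*3,2.873+(a[3]-2.873)*k/15] for k in range(6,11)])
E
```

```text
[-1.07   0.596  0.096  1.932 -0.093  0.617 -0.185]
t 0.6 meas-cmd [ 0.6 -1.5 -0.3] yaw meas 2.3003 cmd 2.3048
world [[293.12, 338.51, 197.0, 2.19], [316.47, 302.59, 194.0, 2.08], [339.82, 266.67, 191.0, 1.96], [363.17, 230.76, 188.0, 1.85], [386.53, 194.84, 185.0, 1.74]]
{"delta_rot": [[0.0, 0.0, 0.113], [0.0, 0.0, 0.227], [0.0, 0.0, 0.34], [0.0, 0.0, 0.454], [0.0, 0.0, 0.567]], "xyz": [[-0.0424, -0.0067, 0.003], [-0.0847, -0.0134, 0.006], [-0.127, -0.0202, 0.009], [-0.1693, -0.0269, 0.012], [-0.2116, -0.0336, 0.0151]]}
```

Emit:
move_arm:
  delta_rot:
    - [0,0,0.113]
    - [0,0,0.227]
    - [0,0,0.34]
    - [0,0,0.454]
    - [0,0,0.567]
  xyz:
    - [-0.0424,-0.0067,0.003]
    - [-0.0847,-0.0134,0.006]
    - [-0.127,-0.0202,0.009]
    - [-0.1693,-0.0269,0.012]
    - [-0.2116,-0.0336,0.0151]
  fingers: [0,0,0,0,0]

```text
t: 1.1
position: [387.2, 193.3, 184.6]
tool_rot: [-0.0, 0.647, 0.762, 0.0]
ft_force: [1.4, -0.0, -0.4]
width: -0.1
```

```bash
python3 - <<'E'
from plan import *
a=arc(-.06,10,87); print(st['joints'].round(3))
plan([[153+(a[0]-153)*k/15,554+(a[1]-554)*k/15,160,2.873+(a[3]-2.873)*k/15] for k in (11,12,13,14,15)])
E
```

```text
[-0.645  0.598  0.182  2.044 -0.209  0.516 -0.149]
t 1.1 meas-cmd [ 0.6 -1.5 -0.4] yaw meas 1.7333 cmd 1.7378
world [[409.88, 158.93, 160.0, 1.62], [433.23, 123.01, 160.0, 1.51], [456.58, 87.1, 160.0, 1.4], [479.94, 51.18, 160.0, 1.28], [503.29, 15.26, 160.0, 1.17]]
{"delta_rot": [[0.0, 0.0, 0.114], [0.0, 0.0, 0.227], [0.0, 0.0, 0.341], [0.0, 0.0, 0.454], [0.0, 0.0, 0.568]], "xyz": [[-0.0393, 0.0171, 0.025], [-0.0786, 0.0341, 0.025], [-0.1179, 0.0512, 0.025], [-0.1572, 0.0682, 0.025], [-0.1965, 0.0853, 0.025]]}
```

Emit:
move_arm:
  delta_rot:
    - [0,0,0.114]
    - [0,0,0.227]
    - [0,0,0.341]
    - [0,0,0.454]
    - [0,0,0.568]
  xyz:
    - [-0.0393,0.0171,0.025]
    - [-0.0786,0.0341,0.025]
    - [-0.1179,0.0512,0.025]
    - [-0.1572,0.0682,0.025]
    - [-0.1965,0.0853,0.025]
  fingers: [0,0,0,0,0]

```text
t: 1.6
position: [504.0, 13.6, 159.5]
tool_rot: [-0.0, 0.835, 0.55, 0.0]
ft_force: [0.1, 1.6, 0.5]
width: -0.3
```

```bash
python3 - <<'E'
from plan import *
print(st['joints'].round(3))
plan([arc(-.06,10,z) for z in (145,125,105,90,90)])
E
```

```text
[-0.241  0.73   0.277  1.837 -0.322  0.618 -0.173]
t 1.6 meas-cmd [ 0.7 -1.6 -0.5] yaw meas 1.1652 cmd 1.1698
world [[503.29, 15.26, 145.0, 1.17], [503.29, 15.26, 125.0, 1.17], [503.29, 15.26, 105.0, 1.17], [503.29, 15.26, 90.0, 1.17], [503.29, 15.26, 90.0, 1.17]]
{"delta_rot": [[0.0, -0.0, -0.0], [0.0, -0.0, -0.0], [0.0, -0.0, -0.0], [0.0, -0.0, -0.0], [0.0, -0.0, -0.0]], "xyz": [[0.0, -0.0, 0.015], [0.0, -0.0, 0.035], [0.0, -0.0, 0.055], [0.0, -0.0, 0.07], [0.0, -0.0, 0.07]]}
```

Emit:
move_arm:
  delta_rot:
    - [0,0,0]
    - [0,0,0]
    - [0,0,0]
    - [0,0,0]
    - [0,0,0]
  xyz:
    - [0,0,0.015]
    - [0,0,0.035]
    - [0,0,0.055]
    - [0,0,0.07]
    - [0,0,0.07]
  fingers: [0,0,0,0,0]

```text
t: 2.1
position: [502.6, 15.3, 88.1]
tool_rot: [-0.001, 0.834, 0.552, -0.001]
ft_force: [0.5, -0.6, 0.4]
width: 0.1
```

```bash
python3 - <<'E'
from plan import *
print(st['position'],st['ft_force'])
p,d=capture('top'); a=cv2.resize(p[150:275,275:405],None,fx=3,fy=3,interpolation=cv2.INTER_CUBIC)
p,d=capture('scene'); b=cv2.resize(p[110:235,235:365],None,fx=3,fy=3,interpolation=cv2.INTER_CUBIC)
cv2.imwrite('pics/c3.png',np.hstack([a,b]))
plan([arc(-.06,g,90) for g in (8,6,4,2,2)])
E
```

```text
[502.55079234  15.28406141  88.14401636] [ 0.45142369 -0.63254787  0.41639084]
t 2.1 meas-cmd [-0.8  0.  -1.9] yaw meas 1.1696 cmd 1.1698
world [[502.51, 13.42, 90.0, 1.17], [501.73, 11.58, 90.0, 1.17], [500.95, 9.74, 90.0, 1.17], [500.17, 7.9, 90.0, 1.17], [500.17, 7.9, 90.0, 1.17]]
{"delta_rot": [[0.0, -0.0, -0.0], [0.0, -0.0, -0.0], [0.0, -0.0, -0.0], [0.0, -0.0, -0.0], [0.0, -0.0, -0.0]], "xyz": [[-0.002, -0.0, 0.0], [-0.004, -0.0, 0.0], [-0.006, -0.0, 0.0], [-0.008, -0.0, 0.0], [-0.008, -0.0, 0.0]]}
```

View pics/c3.png

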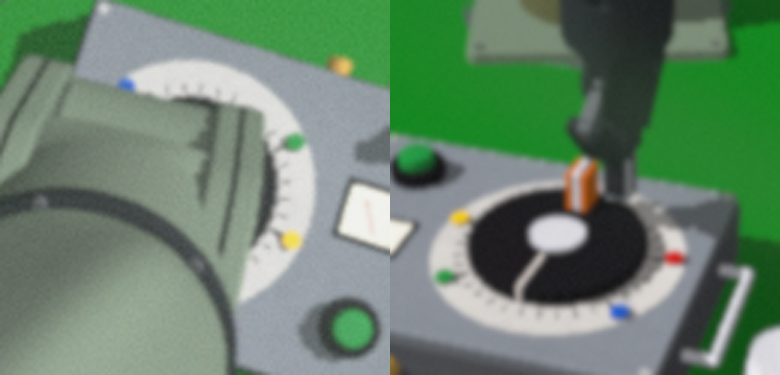

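The scene crop shows the shut fingers at about (620,180), beside the orange post at (582,185) on its -y plate side and clear of it. The top view is blocked by the arm. I start pushing.

Emit:
move_arm:
  delta_rot:
    - [0,0,0]
    - [0,0,0]
    - [0,0,0]
    - [0,0,0]
    - [0,0,0]
  xyz:
    - [-0.002,0,0]
    - [-0.004,0,0]
    - [-0.006,0,0]
    - [-0.008,0,0]
    - [-0.008,0,0]
  fingers: [0,0,0,0,0]

```text
t: 2.7
position: [500.2, 7.7, 89.8]
tool_rot: [-0.0, 0.834, 0.552, 0.0]
ft_force: [-0.0, -0.4, -0.5]
width: 0.1
```

```bash
python3 - <<'E'
from plan import *
print(st['ft_force'])
plan([arc(t,0,90) for t in (-.06,0,.07,.14,.21)])
E
```

```text
[-0.04946408 -0.43091444 -0.48478867]
t 2.7 meas-cmd [-0.  -0.2 -0.2] yaw meas 1.1693 cmd 1.1698
world [[499.39, 6.06, 90.0, 1.17], [497.35, 3.96, 90.0, 1.23], [495.13, 1.35, 90.0, 1.3], [493.1, -1.4, 90.0, 1.37], [491.27, -4.28, 90.0, 1.44]]
{"delta_rot": [[0.0, -0.0, -0.0], [0.0, -0.0, -0.06], [0.0, -0.0, -0.13], [0.0, -0.0, -0.2], [0.0, 0.0, -0.27]], "xyz": [[-0.002, -0.0, 0.0], [-0.0047, -0.0011, 0.0], [-0.008, -0.0021, 0.0], [-0.0113, -0.0029, 0.0], [-0.0147, -0.0035, 0.0]]}
```

Emit:
move_arm:
  delta_rot:
    - [0,0,0]
    - [0,0,-0.06]
    - [0,0,-0.13]
    - [0,0,-0.2]
    - [0,0,-0.27]
  xyz:
    - [-0.002,0,0]
    - [-0.0047,-0.0011,0]
    - [-0.008,-0.0021,0]
    - [-0.0113,-0.0029,0]
    - [-0.0147,-0.0035,0]
  fingers: [0,0,0,0,0]

```text
t: 3.2
position: [491.2, -4.1, 89.6]
tool_rot: [-0.0, 0.751, 0.661, 0.001]
ft_force: [-0.0, 2.1, 0.8]
width: -0.3
```

```bash
python3 - <<'E'
from plan import *
print(st['ft_force'])
plan([arc(.21+t,0,90) for t in (.07,.14,.21,.28,.35)])
E
```

```text
[-0.0422691   2.05736428  0.78485872]
t 3.2 meas-cmd [-0.   0.2 -0.4] yaw meas 1.443 cmd 1.4398
world [[489.64, -7.29, 90.0, 1.51], [488.23, -10.41, 90.0, 1.58], [487.04, -13.61, 90.0, 1.65], [486.08, -16.89, 90.0, 1.72], [485.35, -20.23, 90.0, 1.79]]
{"delta_rot": [[0.0, 0.0, -0.07], [0.0, 0.0, -0.14], [0.0, 0.0, -0.21], [0.0, 0.0, -0.28], [0.0, 0.0, -0.35]], "xyz": [[-0.0032, -0.0012, 0.0], [-0.0065, -0.0022, 0.0], [-0.0098, -0.003, 0.0], [-0.0132, -0.0035, 0.0], [-0.0166, -0.0038, 0.0]]}
```

Contact shows about 2 N on the fingers, as expected.

Emit:
move_arm:
  delta_rot:
    - [0,0,-0.07]
    - [0,0,-0.14]
    - [0,0,-0.21]
    - [0,0,-0.28]
    - [0,0,-0.35]
  xyz:
    - [-0.0032,-0.0012,0]
    - [-0.0065,-0.0022,0]
    - [-0.0098,-0.003,0]
    - [-0.0132,-0.0035,0]
    - [-0.0166,-0.0038,0]
  fingers: [0,0,0,0,0]

```text
t: 3.7
position: [485.1, -20.1, 89.6]
tool_rot: [-0.0, 0.624, 0.781, 0.0]
ft_force: [-2.2, 1.8, 0.2]
width: 0.1
```

```bash
python3 - <<'E'
from plan import *
print(st['ft_force'])
plan([arc(.56+t,0,90) for t in (.07,.14,.21,.28,.35)])
E
```

```text
[-2.17045295  1.8278684   0.16455857]
t 3.7 meas-cmd [-0.2  0.1 -0.4] yaw meas 1.7929 cmd 1.7898
world [[484.85, -23.61, 90.0, 1.86], [484.59, -27.02, 90.0, 1.93], [484.57, -30.44, 90.0, 2.0], [484.79, -33.85, 90.0, 2.07], [485.25, -37.24, 90.0, 2.14]]
{"delta_rot": [[0.0, 0.0, -0.07], [0.0, 0.0, -0.14], [0.0, 0.0, -0.21], [0.0, 0.0, -0.28], [0.0, 0.0, -0.35]], "xyz": [[-0.0032, -0.0012, 0.0], [-0.0065, -0.0022, 0.0], [-0.0098, -0.0029, 0.0], [-0.0132, -0.0035, 0.0], [-0.0166, -0.0037, 0.0]]}
```

Emit:
move_arm:
  delta_rot:
    - [0,0,-0.07]
    - [0,0,-0.14]
    - [0,0,-0.21]
    - [0,0,-0.28]
    - [0,0,-0.35]
  xyz:
    - [-0.0032,-0.0012,0]
    - [-0.0065,-0.0022,0]
    - [-0.0098,-0.0029,0]
    - [-0.0132,-0.0035,0]
    - [-0.0166,-0.0037,0]
  fingers: [0,0,0,0,0]

```text
t: 4.2
position: [484.9, -37.3, 89.5]
tool_rot: [-0.0, 0.479, 0.878, 0.0]
ft_force: [-1.9, 1.3, 2.2]
width: -0.1
```

```bash
python3 - <<'E'
from plan import *
print(st['ft_force'])
p,d=capture('scene'); cv2.imwrite('pics/c4.png',cv2.resize(p[110:235,220:380],None,fx=4.5,fy=4.5,interpolation=cv2.INTER_CUBIC))
plan([arc(.91+t,0,90) for t in (.07,.14,.21,.28,.35)])
E
```

```text
[-1.88503555  1.26776479  2.19313869]
t 4.2 meas-cmd [-0.4 -0.  -0.5] yaw meas 2.1428 cmd 2.1398
world [[485.95, -40.59, 90.0, 2.21], [486.87, -43.88, 90.0, 2.28], [488.03, -47.09, 90.0, 2.35], [489.41, -50.22, 90.0, 2.42], [491.0, -53.25, 90.0, 2.49]]
{"delta_rot": [[0.0, 0.0, -0.07], [0.0, 0.0, -0.14], [0.0, 0.0, -0.21], [0.0, 0.0, -0.28], [0.0, 0.0, -0.35]], "xyz": [[-0.0031, -0.0013, 0.0], [-0.0064, -0.0022, 0.0], [-0.0098, -0.003, 0.0], [-0.0131, -0.0035, 0.0], [-0.0165, -0.0038, 0.0]]}
```

View pics/c4.png

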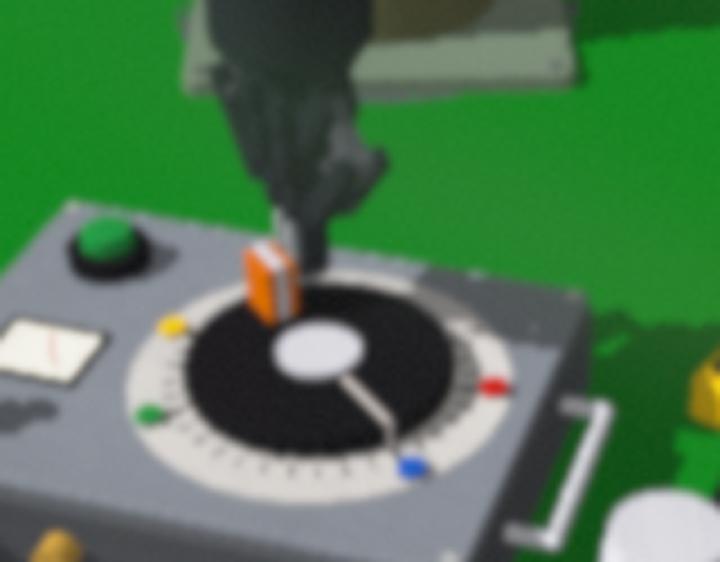

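The index line ends at (392,420), just short of the blue line (blue stud at 412,467), so the dial is near 0.85–0.9 rad as planned. I continue.

Emit:
move_arm:
  delta_rot:
    - [0,0,-0.07]
    - [0,0,-0.14]
    - [0,0,-0.21]
    - [0,0,-0.28]
    - [0,0,-0.35]
  xyz:
    - [-0.0031,-0.0013,0]
    - [-0.0064,-0.0022,0]
    - [-0.0098,-0.003,0]
    - [-0.0131,-0.0035,0]
    - [-0.0165,-0.0038,0]
  fingers: [0,0,0,0,0]

```text
t: 4.75
position: [490.7, -53.2, 89.5]
tool_rot: [-0.0, 0.32, 0.948, 0.0]
ft_force: [-2.3, 0.5, -0.1]
width: -0.0
```

```bash
python3 - <<'E'
from plan import *
print(st['ft_force'],st['joints'].round(2))
plan([arc(1.26+t,0,90) for t in (.07,.14,.21,.28,.35)])
E
```

```text
[-2.27801983  0.522446   -0.05296035] [ 0.11  0.82 -0.12  1.93  0.23  0.41  0.74]
t 4.75 meas-cmd [-0.3 -0.  -0.5] yaw meas 2.4911 cmd 2.4898
world [[492.8, -56.16, 90.0, 2.56], [494.8, -58.93, 90.0, 2.63], [496.98, -61.56, 90.0, 2.7], [499.35, -64.02, 90.0, 2.77], [501.88, -66.32, 90.0, 2.84]]
{"delta_rot": [[0.0, 0.0, -0.07], [0.0, 0.0, -0.14], [0.0, 0.0, -0.21], [0.0, 0.0, -0.28], [0.0, 0.0, -0.35]], "xyz": [[-0.0032, -0.0012, 0.0], [-0.0065, -0.0022, 0.0], [-0.0098, -0.003, 0.0], [-0.0132, -0.0035, 0.0], [-0.0166, -0.0038, 0.0]]}
```

Emit:
move_arm:
  delta_rot:
    - [0,0,-0.07]
    - [0,0,-0.14]
    - [0,0,-0.21]
    - [0,0,-0.28]
    - [0,0,-0.35]
  xyz:
    - [-0.0032,-0.0012,0]
    - [-0.0065,-0.0022,0]
    - [-0.0098,-0.003,0]
    - [-0.0132,-0.0035,0]
    - [-0.0166,-0.0038,0]
  fingers: [0,0,0,0,0]

```text
t: 5.25
position: [501.6, -66.4, 89.5]
tool_rot: [-0.0, 0.15, 0.989, 0.0]
ft_force: [-1.7, -0.2, 0.2]
width: -0.1
```

```bash
python3 - <<'E'
from plan import *
print(st['ft_force'],st['joints'].round(2))
plan([arc(t,0,90) for t in (1.64,1.67,1.70,1.71,1.71)])
E
```

```text
[-1.70329434 -0.2106716   0.24186917] [ 0.19  0.84 -0.22  1.88  0.37  0.46  0.98]
t 5.25 meas-cmd [-0.3 -0.1 -0.5] yaw meas 2.841 cmd 2.8398
world [[503.02, -67.25, 90.0, 2.87], [504.18, -68.14, 90.0, 2.9], [505.36, -69.0, 90.0, 2.93], [505.77, -69.28, 90.0, 2.94], [505.77, -69.28, 90.0, 2.94]]
{"delta_rot": [[0.0, 0.0, -0.03], [-0.0, 0.0, -0.06], [-0.0, 0.0, -0.09], [-0.0, 0.0, -0.1], [-0.0, 0.0, -0.1]], "xyz": [[-0.0014, -0.0006, 0.0], [-0.0027, -0.0011, 0.0], [-0.0041, -0.0015, 0.0], [-0.0046, -0.0017, 0.0], [-0.0046, -0.0017, 0.0]]}
```

Emit:
move_arm:
  delta_rot:
    - [0,0,-0.03]
    - [0,0,-0.06]
    - [0,0,-0.09]
    - [0,0,-0.1]
    - [0,0,-0.1]
  xyz:
    - [-0.0014,-0.0006,0]
    - [-0.0027,-0.0011,0]
    - [-0.0041,-0.0015,0]
    - [-0.0046,-0.0017,0]
    - [-0.0046,-0.0017,0]
  fingers: [0,0,0,0,0]

```text
t: 5.75
position: [505.9, -69.1, 89.6]
tool_rot: [0.0, 0.101, 0.995, 0.0]
ft_force: [-0.5, -0.5, 0.2]
width: -0.5
```

```bash
python3 - <<'E'
from plan import *
print(st['position'],st['ft_force'])
p,d=capture('scene'); q,e=capture('top')
a=cv2.resize(p[155:225,240:345],None,fx=7,fy=7,interpolation=cv2.INTER_CUBIC)
cv2.imwrite('pics/c5.png',a); cv2.imwrite('pics/t5.png',q); cv2.imwrite('pics/s5.png',p)
# is the index visible from the top? 
print('tip px top',proj('top',[547-3,53.6-20,77]), [q[int(v),int(u)].tolist() for u,v in [proj('top',[*(C+k*np.array([np.cos(1.39),np.sin(1.39)])),77]) for k in (30,40,50,60)]])
E
```

```text
[505.86799853 -69.12772512  89.55111855] [-0.4671829  -0.52854905  0.24603368]
tip px top [307.93913349 206.99314888] [[190, 194, 199], [174, 179, 182], [184, 186, 188], [180, 184, 189]]
```

View pics/c5.png

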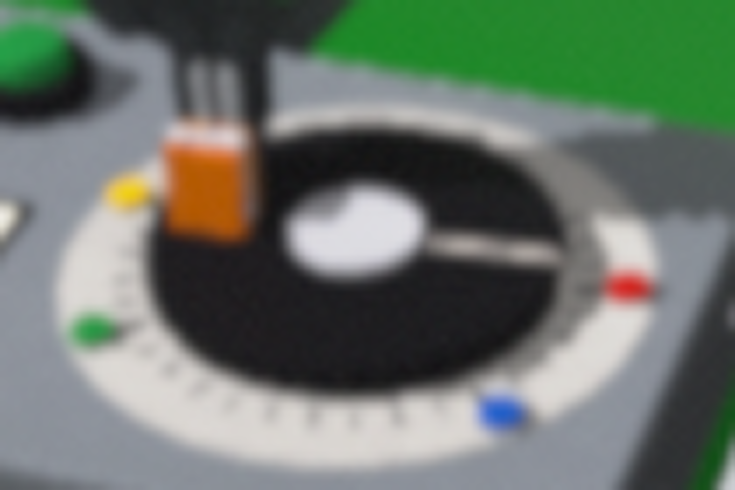

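The index line points to (560,258), close to the red stud at (628,287). The top camera sees the line too, so I measure its angle against the red stud there.

```bash
cat > meas.py <<'E'
from h import *
C=np.array([533.4,-29.0])
def index(img,lo,hi,cam='top',C=C):
    g=img.min(2).astype(np.float32); A=np.arange(lo,hi,.005); out=[]
    xs=[]
    for rad in np.arange(26,60,1.):
        uv=np.array([proj(cam,[C[0]+rad*np.cos(a),C[1]+rad*np.sin(a),77]) for a in A],np.float32)
        v=cv2.remap(g,uv[:,:1].copy(),uv[:,1:].copy(),cv2.INTER_LINEAR).ravel()
        w=np.clip(v-np.median(v)-30,0,None)
        if w.sum()>0: a=(w*A).sum()/w.sum(); xs.append(C+rad*np.array([np.cos(a),np.sin(a)]))
    xs=np.array(xs); d=np.linalg.svd(xs-xs.mean(0))[2][0]; d*=np.sign(d@(xs.mean(0)-C))
    n=np.array([-d[1],d[0]]); res=(xs-xs.mean(0))@n
    return np.arctan2(d[1],d[0]), (xs.mean(0)-C)@n, res.std(), np.arctan2(*(xs.mean(0)-C)[::-1])
def stud(img,cam='top',guess=(547.4,53.8,66)):
    u,v=proj(cam,guess).astype(int); s=img[v-8:v+9,u-8:u+9].astype(float)
    w=np.clip(s[...,2]-s[...,:2].max(2)-50,0,None); yy,xx=np.mgrid[v-8:v+9,u-8:u+9]
    p=atz(cam,(w*xx).sum()/w.sum(),(w*yy).sum()/w.sum(),66)[:2]; return p,np.arctan2(*(p-C)[::-1])
E
python3 - <<'E'
from meas import *
a=cv2.imread('pics/top0.png'); b=cv2.imread('pics/t5.png')
print('start',index(a,-.65,-.2)); print('start red',stud(a)); print('now',index(b,1.15,1.6),stud(b))
s=cv2.imread('pics/s5.png'); print('scene',index(s,1.1,1.65,'scene'),stud(s,'scene'))
E
```

```text
Traceback (most recent call last):
  File "meas.py", line 7, in index
    uv=np.array([proj(cam,[C[0]+rad*np.cos(a),C[1]+rad*np.sin(a),77]) for a in A],np.float32)
                 ~~~~^^^^^^^^^^^^^^^^^^^^^^^^^^^^^^^^^^^^^^^^^^^^^^^^
  File "h.py", line 16, in proj
    m,f=K(n); q=np.linalg.inv(np.array(m['world_from_camera']))@np.r_[p,1]; s=q[:2]/q[2]
        ~^^^
  File "h.py", line 4, in K
    m=camera_model(n); f=200/np.tan(np.radians(m['vfov'])/2); return m,f
ValueError: time passes only in moves, steps and waits
```

```bash
sed -i 's/^def K(n):/import functools\ncamera_model=functools.lru_cache(camera_model)\ndef K(n):/' h.py
python3 - <<'E'
from meas import *
a=cv2.imread('pics/top0.png'); b=cv2.imread('pics/t5.png')
print('start',index(a,-.65,-.2)); print('start red',stud(a)); print('now',index(b,1.15,1.6),stud(b))
s=cv2.imread('pics/s5.png'); print('scene',index(s,1.1,1.65,'scene'),stud(s,'scene'))
E
```

```text
start (np.float64(-0.41025163876565945), np.float64(0.11630181158948716), np.float64(0.10191156896089008), np.float64(-0.4075151136862914))
start red (array([547.49849771,  53.78482322]), np.float64(1.40211176602645))
now (np.float64(1.3459034411452502), np.float64(-0.23740501087787358), np.float64(0.05817130505167341), np.float64(1.340317401419113)) (array([547.45732799,  53.91720956]), np.float64(1.402858625535827))
scene (np.float64(1.362893766582053), np.float64(-1.3924168183014451), np.float64(0.12575656502581112), np.float64(1.3319455369000526)) (array([549.33423178,  52.53683798]), np.float64(1.3778048885212864))
```

Remaining turn is about 0.056 rad by the top view and 0.043 by the scene view. I push on by 0.05 and then re-measure.

```bash
python3 - <<'E'
from plan import *
plan([arc(t,0,90) for t in (1.72,1.735,1.75,1.762,1.762)])
E
```

```text
t 5.85 meas-cmd [ 0.1  0.2 -0.4] yaw meas 2.9392 cmd 2.9398
world [[506.17, -69.55, 90.0, 2.95], [506.78, -69.96, 90.0, 2.96], [507.4, -70.35, 90.0, 2.98], [507.9, -70.66, 90.0, 2.99], [507.9, -70.66, 90.0, 2.99]]
{"delta_rot": [[-0.0, 0.0, -0.01], [-0.0, 0.0, -0.025], [-0.0, 0.0, -0.04], [-0.0, 0.0, -0.052], [-0.0, 0.0, -0.052]], "xyz": [[-0.0004, -0.0002, 0.0], [-0.0011, -0.0005, 0.0], [-0.0018, -0.0007, 0.0], [-0.0024, -0.0009, 0.0], [-0.0024, -0.0009, 0.0]]}
```

Emit:
move_arm:
  delta_rot:
    - [0,0,-0.01]
    - [0,0,-0.025]
    - [0,0,-0.04]
    - [0,0,-0.052]
    - [0,0,-0.052]
  xyz:
    - [-0.0004,-0.0002,0]
    - [-0.0011,-0.0005,0]
    - [-0.0018,-0.0007,0]
    - [-0.0024,-0.0009,0]
    - [-0.0024,-0.0009,0]
  fingers: [0,0,0,0,0]

```text
t: 6.35
position: [508.1, -70.6, 89.6]
tool_rot: [0.0, 0.075, 0.997, 0.0]
ft_force: [-0.8, -0.4, 0.2]
width: 0.3
```

```bash
python3 - <<'E'
from plan import *
from meas import index,stud
print(st['ft_force'])
C2=np.array([533.65,-28.98])
for i in range(2):
    q,_=capture('top'); p,_=capture('scene'); print(index(q,1.2,1.65,C=C2),index(p,1.2,1.65,'scene'))
    s=stud(q)[0]-C2; print('red',np.arctan2(s[1],s[0]))
cv2.imwrite('pics/t6.png',q)
# retreat: off the post (backwards along +tool x), then up
np.savez('keep.npz',**np.load('cmd.npz'))
plan([arc(1.762,2,90),arc(1.762,6,90),arc(1.762,10,90),arc(1.762,10,110),arc(1.762,10,140)])
E
```

```text
[-0.79939413 -0.44383732  0.22464395]
(np.float64(1.4037266616143314), np.float64(-0.15305414285773633), np.float64(0.07645398733845134), np.float64(1.4001253711142387)) (np.float64(1.4502689951402714), np.float64(-2.853902169516947), np.float64(0.18221000920486768), np.float64(1.392580669290316))
red 1.4062022507585905
(np.float64(1.402501735389643), np.float64(-0.08720560220290796), np.float64(0.06641755075245365), np.float64(1.4004498344598861)) (np.float64(1.4536856157910742), np.float64(-3.034197851382876), np.float64(0.17043948420868452), np.float64(1.3923482470472819))
red 1.4060654161796688
t 6.35 meas-cmd [ 0.2  0.1 -0.5] yaw meas 2.9923 cmd 2.9918
world [[505.92, -70.36, 90.0, 2.99], [501.96, -69.77, 90.0, 2.99], [498.01, -69.17, 90.0, 2.99], [498.01, -69.17, 110.0, 2.99], [498.01, -69.17, 140.0, 2.99]]
{"delta_rot": [[-0.0, 0.0, -0.0], [-0.0, 0.0, -0.0], [-0.0, 0.0, -0.0], [-0.0, 0.0, -0.0], [-0.0, 0.0, -0.0]], "xyz": [[0.002, -0.0, 0.0], [0.006, -0.0, 0.0], [0.01, -0.0, 0.0], [0.01, -0.0, -0.02], [0.01, -0.0, -0.05]]}
```

The index is within about 0.003 rad of the red line by the top view. The scene fit is poorly centred (3 mm offset), so I give it little weight. I back off the post and re-check with a clear view.

Emit:
move_arm:
  delta_rot:
    - [0,0,0]
    - [0,0,0]
    - [0,0,0]
    - [0,0,0]
    - [0,0,0]
  xyz:
    - [0.002,0,0]
    - [0.006,0,0]
    - [0.01,0,0]
    - [0.01,0,-0.02]
    - [0.01,0,-0.05]
  fingers: [0,0,0,0,0]

```text
t: 7.05
position: [497.0, -68.8, 139.3]
tool_rot: [-0.001, 0.075, 0.997, 0.0]
ft_force: [-0.1, -0.2, 0.1]
width: -0.0
```

```bash
python3 - <<'E'
from plan import *
# to above the button; keep yaw
y=arc(1.762,0,90)[3]
plan([[485,-80,145,y],[465,-100,145,y],[445,-122,140,y],[428,-140.5,130,y],[428,-140.5,115,y]])
E
```

```text
t 7.05 meas-cmd [-1.   0.3 -0.8] yaw meas 2.9922 cmd 2.9918
world [[485.0, -80.0, 145.0, 2.99], [465.0, -100.0, 145.0, 2.99], [445.0, -122.0, 140.0, 2.99], [428.0, -140.5, 130.0, 2.99], [428.0, -140.5, 115.0, 2.99]]
{"delta_rot": [[-0.0, 0.0, -0.0], [-0.0, 0.0, -0.0], [-0.0, 0.0, -0.0], [-0.0, 0.0, -0.0], [-0.0, 0.0, -0.0]], "xyz": [[0.0113, -0.0127, -0.005], [0.0281, -0.0354, -0.005], [0.0446, -0.0602, 0.0], [0.0586, -0.081, 0.01], [0.0586, -0.081, 0.025]]}
```

Emit:
move_arm:
  delta_rot:
    - [0,0,0]
    - [0,0,0]
    - [0,0,0]
    - [0,0,0]
    - [0,0,0]
  xyz:
    - [0.0113,-0.0127,-0.005]
    - [0.0281,-0.0354,-0.005]
    - [0.0446,-0.0602,0]
    - [0.0586,-0.081,0.01]
    - [0.0586,-0.081,0.025]
  fingers: [0,0,0,0,0]

```text
t: 7.55
position: [425.9, -142.9, 114.7]
tool_rot: [0.0, 0.077, 0.997, -0.0]
ft_force: [1.9, 0.4, -0.4]
width: 0.1
```

```bash
python3 - <<'E'
from plan import *
from meas import index,stud
C2=np.array([533.65,-28.98])
q,_=capture('top'); p,_=capture('scene')
print(index(q,1.2,1.65,C=C2)); s=stud(q)[0]-C2; print('red',np.arctan2(s[1],s[0]))
a=cv2.resize(q[160:265,275:375],None,fx=4,fy=4,interpolation=cv2.INTER_CUBIC); b=cv2.resize(p[130:235,230:330],None,fx=4,fy=4,interpolation=cv2.INTER_CUBIC)
cv2.imwrite('pics/c7.png',np.hstack([a,b])[:600])
y=arc(1.762,0,90)[3]; plan([[428,-140.5,z,y] for z in (106,98,92,88,88)])
E
```

```text
(np.float64(1.4020472131013284), np.float64(-0.07183178696554027), np.float64(0.0766437866100169), np.float64(1.4003570495803586))
red 1.4060722945140938
t 7.55 meas-cmd [-2.1 -2.4 -0.3] yaw meas 2.9882 cmd 2.9918
world [[428.0, -140.5, 106.0, 2.99], [428.0, -140.5, 98.0, 2.99], [428.0, -140.5, 92.0, 2.99], [428.0, -140.5, 88.0, 2.99], [428.0, -140.5, 88.0, 2.99]]
{"delta_rot": [[-0.0, 0.0, -0.0], [-0.0, 0.0, -0.0], [-0.0, 0.0, -0.0], [-0.0, 0.0, -0.0], [-0.0, 0.0, -0.0]], "xyz": [[0.0, 0.0, 0.009], [0.0, 0.0, 0.017], [0.0, 0.0, 0.023], [0.0, 0.0, 0.027], [0.0, 0.0, 0.027]]}
```

View pics/c7.png

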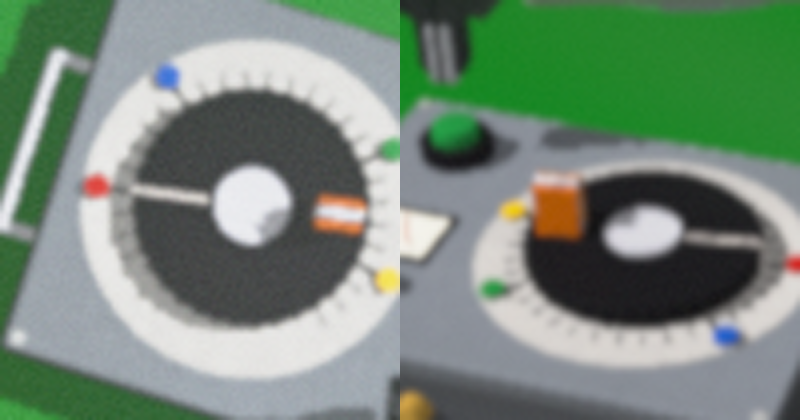

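The top crop shows the index line running at (130,189) straight to the red stud at (96,187). Measured error is about 0.004 rad (0.2°), and the fingers are off the dial. Now the button.

Emit:
move_arm:
  delta_rot:
    - [0,0,0]
    - [0,0,0]
    - [0,0,0]
    - [0,0,0]
    - [0,0,0]
  xyz:
    - [0,0,0.009]
    - [0,0,0.017]
    - [0,0,0.023]
    - [0,0,0.027]
    - [0,0,0.027]
  fingers: [0,0,0,0,0]

```text
t: 8.15
position: [427.9, -140.2, 87.1]
tool_rot: [-0.0, 0.075, 0.997, 0.0]
ft_force: [0.3, 0.3, -0.4]
width: -0.3
```

Emit:
move_arm:
  delta_rot:
    - [0,0,0]
    - [0,0,0]
    - [0,0,0]
    - [0,0,0]
    - [0,0,0]
  xyz:
    - [0,0,0.001]
    - [0,0,0.002]
    - [0,0,0.003]
    - [0,0,0.004]
    - [0,0,0.005]
  fingers: [0,0,0,0,0]

```text
t: 8.65
position: [428.1, -140.4, 82.5]
tool_rot: [0.0, 0.075, 0.997, 0.0]
ft_force: [0.4, 0.1, 2.6]
width: 0.2
```

Emit:
move_arm:
  delta_rot:
    - [0,0,0]
    - [0,0,0]
    - [0,0,0]
    - [0,0,0]
    - [0,0,0]
  xyz:
    - [0,0,0.001]
    - [0,0,0.002]
    - [0,0,0.003]
    - [0,0,0.004]
    - [0,0,0.004]
  fingers: [0,0,0,0,0]

```text
t: 9.15
position: [428.1, -140.4, 78.4]
tool_rot: [0.0, 0.075, 0.997, 0.0]
ft_force: [0.0, -0.1, 4.7]
width: -0.2
```

Emit:
move_arm:
  delta_rot:
    - [0,0,0]
    - [0,0,0]
    - [0,0,0]
  xyz:
    - [0,0,0.001]
    - [0,0,0.002]
    - [0,0,0.002]
  fingers: [0,0,0]

```text
t: 9.45
position: [428.2, -140.4, 77.5]
tool_rot: [0.001, 0.075, 0.997, 0.0]
ft_force: [-4.9, 1.4, 37.7]
width: -0.1
```

The force jumped from 4.7 N to 37.7 N at z = 77.5, so the button is bottomed. I release it now.

Emit:
move_arm:
  delta_rot:
    - [0,0,0]
    - [0,0,0]
    - [0,0,0]
    - [0,0,0]
    - [0,0,0]
  xyz:
    - [0,0,-0.004]
    - [0,0,-0.012]
    - [0,0,-0.03]
    - [0,0,-0.06]
    - [0,0,-0.09]
  fingers: [0,0,0,0,0]

```text
t: 9.95
position: [427.5, -140.2, 167.6]
tool_rot: [-0.0, 0.075, 0.997, 0.001]
ft_force: [-0.5, -0.5, 0.2]
width: -0.1
```

Emit:
move_arm:
  delta_rot:
    - [0,0,0]
    - [0,0,0]
    - [0,0,0]
  xyz:
    - [0,0,-0.02]
    - [0,0,-0.03]
    - [0,0,-0.03]
  fingers: [0,0,0]

```text
t: 10.25
position: [428.2, -140.6, 197.6]
tool_rot: [0.001, 0.075, 0.997, 0.0]
ft_force: [0.1, 0.2, 0.1]
width: 0.1
```

```bash
python3 - <<'E'
from meas import *
print(sensors.state()['position'],sensors.state()['ft_force'])
C2=np.array([533.65,-28.98])
q,_=capture('top'); p,d=capture('scene')
print(index(q,1.2,1.65,C=C2)); s=stud(q)[0]-C2; print('red',np.arctan2(s[1],s[0]))
u,v=proj('scene',[428,-141,83]); d0=np.load('scene0.npy'); u,v=int(u),int(v)
print('button depth before/after',np.median(d0[v-1:v+2,u-1:u+2]),np.median(d[v-1:v+2,u-1:u+2]))
a=cv2.imread('pics/scene0.png'); cv2.imwrite('pics/c8.png',np.vstack([a[110:310,100:500],p[110:310,100:500]]))
E
```

```text
[ 428.21210403 -140.60335043  197.60165233] [0.0915157  0.18700057 0.06224143]
(np.float64(1.4015378614217402), np.float64(-0.053357196047536526), np.float64(0.0972004454740574), np.float64(1.4002823939538847))
red 1.4060536764539109
button depth before/after 963.16266 964.3613
```

View pics/c8.png

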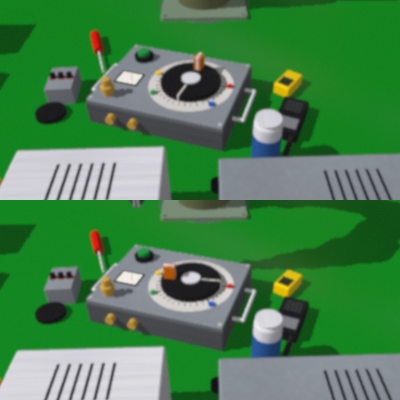

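The before and after crops show every loose object in place. The button is up at (143,255), the index points at red, and the arm is clear.

```bash
python3 -c "
from workcell import workorder
print(workorder.job_done())"
```

```text
the job is handed in; nothing more can be done
None
```

I turned the dial by pushing the post's -y plate with the shut fingers until the index lined up with the red stud's line (the +100° one). Only then did I press the green button and let it up, and I handed the job in after about 10.4 s of robot time.

**Dial:** in the last top view the index is at 1.402 rad and the red stud at 1.406 rad, both in world angle, so about 0.25° apart. It did not change when I pressed the button. The scene camera's line fit disagreed by about 0.05 rad, but it was visibly off-centre by 3 mm, so I went by the top view.

**Button:** the force rose to 4.7 N and then jumped to 37.7 N at the stop, so it was fully down. The 40 N limit is for the arm and gripper body. This was fingertip contact and stayed under it anyway. The button's depth reading afterwards was within 1.2 mm of before.

**Surroundings:** the before and after pictures show the loose objects where they stood, and the arm ended about 115 mm above the button, touching nothing.

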